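# Unlock a pressure cooker and turn its lid open

## Task

The pressure cooker has cooled on its board: open its lid lock with your fingertips alone. Hold the red spring button on the lid's handle down while you push the latch by its upright tab towards the handle's free end, all the way until the button springs up again; then push the lid's handle sideways, to the right as seen from the handle's end looking at the pot, round to its stop. Take hold of nothing and lift nothing, and leave the cooker and the other things standing where they are.

Things in the scene. Friction and masses are not known exactly. Their poses are not given: they have to be found in the camera images.
- cooker: Steel pressure cooker, 205 mm across, 3.8 kg, loose on a 22 mm thick wooden board. Origin: centre of its underside, on the lid's turning axis; z up, own -x along the pot's lower black handle (34 mm wide, ends 285 mm out, top at height 64 mm; a steel lug on it 120 to 145 mm out reaches 72 mm). Heights are above this origin. Lid rim at 89 mm, central valve knob up to 126 mm. Slides at 15 N.
- lid_handle (a point): Middle of the top of the lid's black handle, 180 mm from the lid's axis, height 98 mm; turns with the lid, own -x points out along the handle. The handle is above the lower one while shut; 37 mm wide, 26 mm thick (heights 72 to 98 mm), ends 287 mm from the axis. The latch plate lies on it 109 to 212 mm out, the sides are free. About 2 N sideways here turns the unlocked lid; it stays where it is left.
- button_top (a point): Centre of the top of the red spring button, 154 mm from the lid's axis, 17.5 mm long along the handle, 10 mm wide. Stands 10 mm above the latch plate (plate top at height 99 mm); travels 9 mm straight down and frees the latch from 5 mm, so press 6.5 to 9 mm. Spring 2.3 N at first, 5.3 N at the end. Once the latch has slid 3 mm, the plate keeps it down until the open end lets it spring up.
- latch_tab (a point): Centre of the face of the latch's upright black tab that is pushed (the face towards the button), 7 mm above the latch plate; 13.75 mm farther out along the handle than the middle of the button's top while the latch is shut. Tab 26 mm wide across the handle, 14 mm high, 7 mm thick. Moves outwards with the latch. The side of a fingertip that presses the button can push this face.
- button (a joint): How far the red button is pressed, m: 0 up, 0.009 fully down.
- latch (a joint): How far the latch has slid outwards along the handle, m: 0 shut, 0.030 at its stop, fully open. Beyond about 0.026 the button springs up through the second window. Needs about 2 N, up to 3 N.
- lid (a joint): Angle of the lid, rad: 0 shut, 0.62 at its stop, growing anticlockwise seen from above. While the latch is shut, the lid is locked.
- garlic: Garlic bulb, 53 mm, lying on the board left of the cooker. Leave alone. Origin: underside.
- tomato: Tomato, 75 mm across, 79 mm high, on the worktop. Leave alone. Origin: underside.
- lemon: Lemon, 78 x 55 x 56 mm, on the worktop. Leave alone. Origin: underside.
- timer: White kitchen timer with a red grip on top, 66 mm across, 52 mm high. Leave alone. Origin: underside.
- tin: Food tin, 75 mm across, 58 mm high, at the right. Leave alone. Origin: underside.
- jar: Glass jar with a yellow lid, 65 mm across, 100 mm high, at the right. Leave alone. Origin: underside.

How it is judged:
On the way, in this order (a step that is already met when the one before it is completed fails the run):
1. the red button is held down while the latch starts to slide past it (value of joint button above 0.0045 m and value of joint latch above 0.004 m and contact force between the fingers and cooker above 0.5 N).
2. the latch is fully open and the button has sprung up again, the lid still shut (value of joint latch above 0.0255 m and value of joint button below 0.002 m and value of joint lid below 0.1 rad), for 0.1 s.
At the end, for the whole second after the job is handed in: The lid is turned to its open stop (0.55 rad or more of 0.62), the latch is fully open (24.5 mm or more of 30) with the button sprung up (within 2 mm), and the cooker stands upright within 40 mm of where it stood, at rest (value of joint lid above 0.55 rad and value of joint latch above 0.0245 m and value of joint button below 0.002 m and angle between cooker's own z axis and vertical below 0.03 rad and distance of cooker from where it was at the start of the episode below 0.04 m and linear speed of cooker below 0.01 m/s); the robot touches nothing.
It fails at once if the cooker is lifted, tipped or pushed away (its base rises more than 8 mm off the board, moves more than 40 mm or leans more than 0.12 rad) (height (world z) of cooker above 0.03 m or distance of cooker from where it was at the start of the episode above 0.04 m or angle between cooker's own z axis and vertical above 0.12 rad).
It fails at once if the lid's handle or the latch's tab is taken between the fingers (the grasp point comes down over the handle's width to within 8 mm of its top, or down over the tab) ((y of the grasp point in the frame of lid_handle between -0.01 and 0.01 m and x of the grasp point in the frame of lid_handle between -0.105 and 0.065 m and z of the grasp point in the frame of lid_handle below 0.008 m) or (x of the grasp point in the frame of latch_tab between -0.01 and 0.003 m and y of the grasp point in the frame of latch_tab between -0.008 and 0.008 m and z of the grasp point in the frame of latch_tab below 0.018 m)).
It fails at once if the garlic, tomato, lemon, tin, jar or timer is moved more than 20 mm (distance of any of garlic, tomato, lemon, tin, jar, timer from where it was at the start of the episode above 0.02 m).
It also fails if it takes over 45 s, if anything falls off the work surface, if the arm or the gripper's body presses on something with over 40 N, if the wrist force passes 120 N, or if a joint passes its speed limit or range.

## Robot

A 7-joint arm with a two-finger parallel gripper is mounted at the origin on a cart in front of the work surface, level with it; the furniture and walls round the work are solid. World frame = base frame: x ahead of the robot, y to its left, z up, the work surface at z = 0. Lengths are in m, angles in rad, forces in N, time in s.
With the tool pointing down it reaches from about 0.4 to 0.75 m from the base axis. Payload 19.5 kg.
Tool frame: the origin (TCP) lies at the centre of the arm's flange, where the gripper is bolted on; the fingertips stand 173 mm ahead of it and the grasp point (between the pads) lies 155 mm ahead of it; z points along the fingers, y is the direction in which the jaws open and shut (so a half turn about z gives the same grasp; the last joint's range is limited). The gripper opens to 85 mm and grips with 20 to 120 N. Pads are 22 mm wide; open, the fingers measure 114 mm over their backs; the gripper's body (76 mm by 85 mm) begins 54 mm behind the grasp point. The pads swing forward as they close: fully open they stand 13 mm farther back than shut.
Start: joints at [-1.205, 0.707, -0.028, 1.485, 0.022, 0.951, -0.075], TCP at [0.228, 0.528, 0.405] pointing down, gripper open.
Joint ranges: [-2.71, 2.71], [-0.32, 2.16], [-1.57, 1.52], [0, 2.45], [-1.46, 4.6], [0, 2.02], [-2.83, 2.83]. Speed limits (rad/s): [1.89, 1.89, 2.57, 2.57, 3.01, 3.01, 3.01].

## Interface

Orientations are given as a unit quaternion [x, y, z, w].
In Python, from cell import manip gives the robot as it stands. The module is installed in compiled form; this text tells all that it offers.
- The arm moves only by the tool step_arm, never from a script. Its argument "series" is a list of rows, each an object of numbers: "claw": the opening, from 0 (shut) to 1 (fully open); "x", "y", "z": the shift along the tool's x, y, z in mm; "rx", "ry", "rz": the turn, a rotation vector about the tool's x, y, z in rad. In form: [{"claw": .., "x": .., "y": .., "z": .., "rx": .., "ry": .., "rz": ..}, ...]. A call has 1 to 12 rows; each row shifts and turns the pose as measured when the row begins, along the tool's axes as they then stand; what a row does not reach is not made up. A row lasts 1/8 s, in which the tool goes at most 62.5 mm and 10.7 degrees, less where a joint would pass 70% of its speed; a pose out of reach is approached as far as the arm can. A call is refused whole if a number of a shift passes 62.5 or a number of a turn 0.188, either way. A call with a gripper value outside its range is refused whole. The fingers move at their own pace and stop on an object; "squeeze" is the grip in N (left out, the last holds). Time passes only in rows, so rows that do not move let the fingers close. It gives the time, the measured TCP pose, the force and the opening at its end, in the units of the state.
- manip.get_obs(): the state, without advancing time (a new reading comes with each control period).
- manip.get_image(name): name is "scene" or "top"; returns a dict with "image" (480x640x3 uint8, red, green, blue), "K" (3x3 intrinsics, pixels), "camera_from_world" (4x4, takes a point from world to camera coordinates). Camera axes: x right, y down, z forward; pixel columns grow to the right and rows downward; lengths in m; the calibration is good to about 2 mm. A picture is of the moment at which its call begins. There is no depth.
- manip.close_job(): hands the job in, once; it reports no verdict.
The state is a dict: "time": time; "joint_pos": joint angles; "joint_vel": joint speeds; "tau": joint torques, N m; "position": TCP position; "tcp_rot": TCP orientation; "contact_force": force on the tool from outside, world axes, zero at the start; "ft_torque": the same for the moment, N m; "opening": finger opening in m.
Only numpy, scipy, OpenCV 4.12 (cv2) and the standard library are available. Lean on these libraries where they do the work, as an engineer would, in place of code of your own. Each camera call takes 0.05 s, during which the arm holds its last target. There are 200 camera calls.

## Working session

There is one attempt and no reset: what is moved stays moved. The work goes in short steps, Python scripts to look and compute and a tool call to move; the robot and the scene stay as the last step left them, time stands still between calls to the robot, and variables do not carry over. Pictures are saved under pics/ and viewed, about 8 in all and at most 12, crops included, and the job is handed in when it is done.

Besides the shell and the picture viewer there is one more tool, called after "Request:" by a JSON object that holds its "fn" and its "kwargs", one argument or row to a line. step_arm: Moves the arm, as the interface text tells. Its arguments: {"type":"object","properties":{"series":{"type":"array"},"squeeze":{"type":"number"}},"required":["series"]}

```bash
mkdir -p pics; python3 - <<'E'
from cell import manip
import cv2,numpy as np
o=manip.get_obs();print({k:np.round(v,3).tolist() for k,v in o.items()})
for n in("scene","top"):
    r=manip.get_image(n);cv2.imwrite(f"pics/{n}0.png",r["image"][:,:,::-1]);print(n,r["K"].tolist(),np.round(r["camera_from_world"],4).tolist())
    np.savez(f"{n}.npz",**r)
E
```

```text
{'time': 0.0, 'joint_pos': [-1.205, 0.707, -0.028, 1.485, 0.022, 0.951, -0.076], 'joint_vel': [0.001, 0.001, 0.0, -0.002, 0.002, 0.002, -0.001], 'tau': [-0.0, -88.321, 1.234, -23.616, 0.017, 0.007, 0.0], 'position': [0.228, 0.528, 0.404], 'tcp_rot': [0.203, 0.979, -0.001, -0.0], 'contact_force': [0.613, 0.159, 0.855], 'ft_torque': [0.024, -0.037, 0.013], 'opening': 0.085}
scene [[458.20301546864, 0.0, 314.46735797825505], [0.0, 458.20301546864, 240.05303636680102], [0.0, 0.0, 1.0]] [[0.339, -0.9405, 0.0244, -0.2752], [-0.4198, -0.1744, -0.8907, 0.2783], [0.842, 0.2917, -0.4539, 0.5008], [0.0, 0.0, 0.0, 1.0]]
top [[583.7578911885761, 0.0, 321.60791548201706], [0.0, 583.7578911885761, 244.0847593171348], [0.0, 0.0, 1.0]] [[0.0241, -0.9996, 0.0124, -0.1402], [-0.9848, -0.0259, -0.172, 0.539], [0.1723, -0.0081, -0.985, 1.2392], [0.0, 0.0, 0.0, 1.0]]
```

View pics/scene0.png

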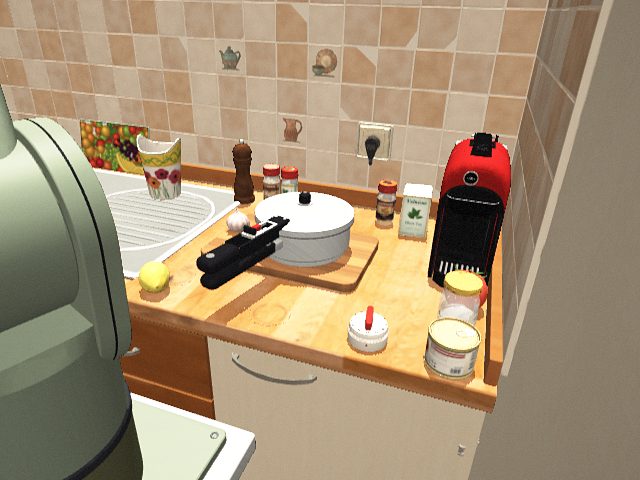

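View pics/top0.png

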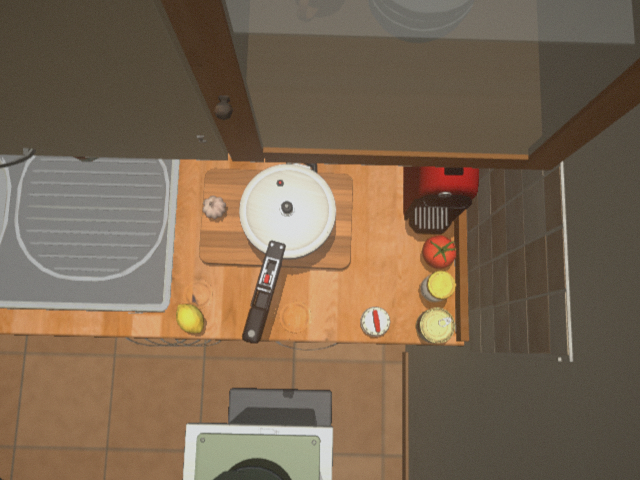

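The two views show the cooker with its knob at top (287,207), red button ≈(268,278) and handle end ≈(254,335). The garlic is at (214,208), and the timer, tin and jar are at the right.

```bash
cat > h.py <<'E'
import cv2,numpy as np
def load(n):
    r=np.load(n+".npz");return r["image"],r["K"],r["camera_from_world"]
def ray(K,T,u,v):
    d=T[:3,:3].T@np.linalg.solve(K,[u,v,1.]);c=-T[:3,:3].T@T[:3,3];return c,d
def onz(K,T,u,v,z):
    c,d=ray(K,T,u,v);return c+d*(z-c[2])/d[2]
def proj(K,T,p):
    q=K@(T[:3,:3]@np.asarray(p)+T[:3,3]);return q[:2]/q[2]
def red(img,box):
    h=cv2.cvtColor(img,cv2.COLOR_RGB2HSV);m=((h[...,0]<8)|(h[...,0]>172))&(h[...,1]>150)&(h[...,2]>90)
    k=np.zeros_like(m);x0,y0,x1,y1=box;k[y0:y1,x0:x1]=1;m&=k
    n,l,s,c=cv2.connectedComponentsWithStats(m.astype(np.uint8));return [(s[i].tolist(),c[i]) for i in range(1,n) if s[i][4]>4]
E
python3 - <<'E'
from h import *
img,K,T=load("top")
r=red(img,(240,240,300,320));print(r)
for s,c in r: print("btn top",onz(K,T,*c,.131))
# rim: circle of lid, bright mask
g=cv2.cvtColor(img,cv2.COLOR_RGB2HSV);m=((g[...,1]<70)&(g[...,2]>150)).astype(np.uint8);m[:, :225]=0;m[:,345:]=0;m[:155]=0;m[265:]=0
cs,_=cv2.findContours(m,0,1);c=max(cs,key=cv2.contourArea);e=cv2.fitEllipse(cv2.convexHull(c));print("ell",e,onz(K,T,*e[0],.111))
print("knob",onz(K,T,287,207,.146))
for p in((254,335),(251,341)):print("end",onz(K,T,*p,.12))
i2,K2,T2=load("scene")
r2=red(i2,(225,200,300,270));print(r2)
for s,c in r2: print(onz(K2,T2,*c,.131))
cv2.imwrite("pics/c.png",np.hstack([cv2.resize(img[180:350,220:350],None,fx=3.4,fy=3.4,interpolation=3),cv2.resize(i2[190:290,190:260+20],None,fx=3.9,fy=5.78,interpolation=3)])[:, :,::-1])
E
```

```text
[([264, 275, 5, 8, 27], array([266.40740741, 278.59259259]))]
btn top [ 0.45348546 -0.01525102  0.131     ]
ell ((287.23480224609375, 210.24708557128906), (94.654296875, 96.5997543334961), 63.33819580078125) [ 0.60190645 -0.05165146  0.111     ]
knob [ 0.60055504 -0.05281052  0.146     ]
end [0.33965103 0.0060982  0.12      ]
end [0.32755463 0.01161248 0.12      ]
[([252, 224, 9, 7, 39], array([256.61538462, 226.76923077]))]
[ 0.44884645 -0.01818657  0.131     ]
```

View pics/c.png

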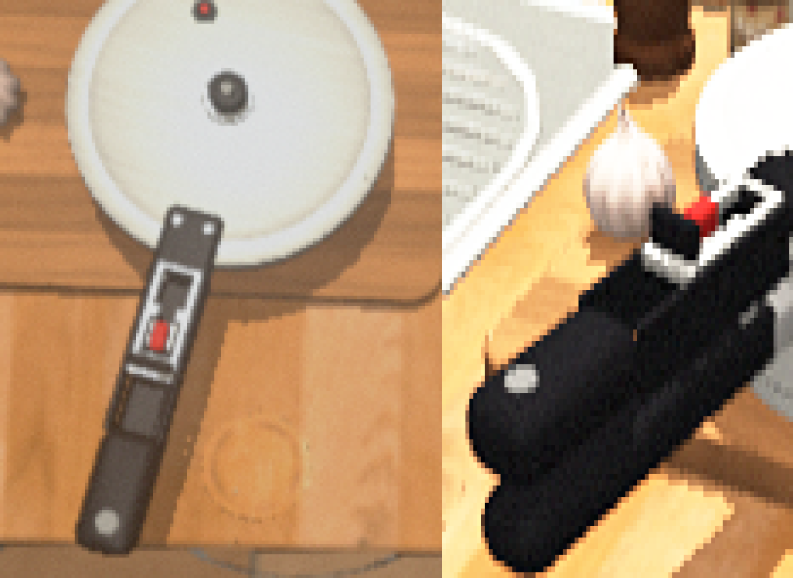

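Request:
{"fn": "step_arm", "kwargs": {
  "series": [
    {"claw":0,"rz":-0.174},
    {"claw":0,"x":-34,"y":-47,"z":4},
    {"claw":0,"x":-34,"y":-47,"z":4},
    {"claw":0,"x":-34,"y":-47,"z":4},
    {"claw":0,"x":-34,"y":-47,"z":4},
    {"claw":0,"x":-34,"y":-47,"z":4},
    {"claw":0,"x":-34,"y":-47,"z":4},
    {"claw":0,"x":-34,"y":-47,"z":4},
    {"claw":0,"x":-34,"y":-47,"z":4},
    {"claw":0},
    {"claw":0}
  ],
  "squeeze": 20
}}

```text
$.series[0]: bad value
```

Request:
{"fn": "step_arm", "kwargs": {
  "series": [
    {"claw":0,"x":0,"y":0,"z":0,"rx":0,"ry":0,"rz":-0.174},
    {"claw":0,"x":-34,"y":-47,"z":4,"rx":0,"ry":0,"rz":0},
    {"claw":0,"x":-34,"y":-47,"z":4,"rx":0,"ry":0,"rz":0},
    {"claw":0,"x":-34,"y":-47,"z":4,"rx":0,"ry":0,"rz":0},
    {"claw":0,"x":-34,"y":-47,"z":4,"rx":0,"ry":0,"rz":0},
    {"claw":0,"x":-34,"y":-47,"z":4,"rx":0,"ry":0,"rz":0},
    {"claw":0,"x":-34,"y":-47,"z":4,"rx":0,"ry":0,"rz":0},
    {"claw":0,"x":-34,"y":-47,"z":4,"rx":0,"ry":0,"rz":0},
    {"claw":0,"x":-34,"y":-47,"z":4,"rx":0,"ry":0,"rz":0},
    {"claw":0,"x":0,"y":0,"z":0,"rx":0,"ry":0,"rz":0}
  ],
  "squeeze": 20
}}

```text
time: 1.35
position: [0.4123, 0.0859, 0.3697]
tcp_rot: [0.114, 0.993, -0.001, -0.001]
contact_force: [-0.3, 1.1, 0.3]
opening: -0.0002
```

Request:
{"fn": "step_arm", "kwargs": {
  "series": [
    {"claw":0,"x":-32,"y":-45,"z":15,"rx":0,"ry":0,"rz":0},
    {"claw":0,"x":-32,"y":-45,"z":15,"rx":0,"ry":0,"rz":0},
    {"claw":0,"x":0,"y":0,"z":10,"rx":0,"ry":0,"rz":0},
    {"claw":0,"x":0,"y":0,"z":0,"rx":0,"ry":0,"rz":0}
  ]
}}

```text
time: 1.85
position: [0.4555, -0.0168, 0.3285]
tcp_rot: [0.112, 0.994, -0.0, -0.001]
contact_force: [-0.7, 1.1, 0.2]
opening: -0.0001
```

```bash
cat > look.py <<'E'
from h import *
from cell import manip
import sys
o=manip.get_obs();print({k:np.round(o[k],4).tolist() for k in("time","position","tcp_rot","contact_force")})
A=[]
for n,(x0,y0,x1,y1) in(("top",(220,180,350,350)),("scene",(180,180,300,300))):
    r=manip.get_image(n);np.savez(n+".npz",**r);A.append(cv2.resize(r["image"][y0:y1,x0:x1],(400,520),interpolation=3))
cv2.imwrite(f"pics/{sys.argv[1]}.png",np.hstack(A)[:,:,::-1])
E
python3 look.py a
```

```text
{'time': 1.85, 'position': [0.4555, -0.0168, 0.3285], 'tcp_rot': [0.112, 0.9937, -0.0004, -0.0007], 'contact_force': [-0.7314, 1.0634, 0.1939]}
```

View pics/a.png

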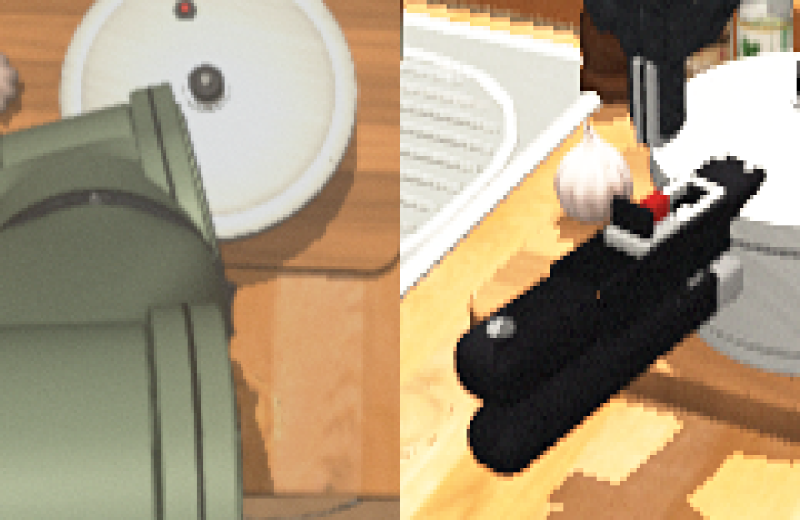

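The top view is blocked by the arm. The scene crop shows the closed fingertips at about (256,213), just above the red button at (256,227), with the tab on its near side.

```bash
python3 - <<'E'
from h import *
i,K,T=load("scene")
print("tip",proj(K,T,[.4555,-.0168,.1555]),"btn",proj(K,T,[.452,-.016,.131]))
n=np.array([-.9725,.233]);t=np.array([.233,.9725]);ax=np.array([.6015,-.052])
for r in(.154,):
  for s in(-.00875,.00875):
    for w in (-.005,.005): print("b",np.round(proj(K,T,[*(ax+n*(r+s)+t*w),.131]),1))
for s in(.01375,.02075):
  for w in(-.013,.013):print("tab",np.round(proj(K,T,[*(ax+n*(.154+s)+t*w),.135]),1))
print("end",proj(K,T,[*(ax+n*.287),.107]))
c=cv2.resize(i[195:245,230:290],(720,600),interpolation=0)
for s in(.01375,.02075):
  for w in(-.013,.013):
    p=proj(K,T,[*(ax+n*(.154+s)+t*w),.135]);cv2.circle(c,tuple(int(q) for q in ((p-[230,195]+.5)*12)),4,(0,255,0),-1)
for s in(-.00875,.00875):
    for w in (-.005,.005):
       p=proj(K,T,[*(ax+n*(.154+s)+t*w),.131]);cv2.circle(c,tuple(int(q) for q in ((p-[230,195]+.5)*12)),4,(0,0,255),-1)
cv2.imwrite("pics/b.png",c[:,:,::-1])
E
```

```text
tip [257.12737773 212.60274174] btn [256.29482016 225.86669827]
b [261.6 225. ]
b [257.3 223.6]
b [255.3 228.4]
b [250.9 226.9]
tab [256.9 228.5]
tab [245.5 224.7]
tab [254.3 229.9]
tab [242.9 226.1]
end [202.86872127 268.43812061]
```

View pics/b.png

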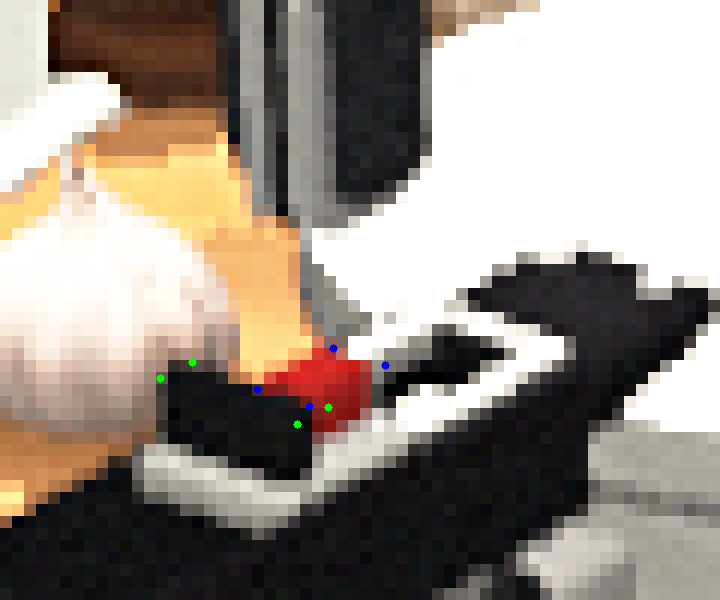

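Request:
{"fn": "step_arm", "kwargs": {
  "series": [
    {"claw":0,"x":1,"y":0,"z":12,"rx":0,"ry":0,"rz":0},
    {"claw":0,"x":0,"y":0,"z":8,"rx":0,"ry":0,"rz":0},
    {"claw":0,"x":0,"y":0,"z":0,"rx":0,"ry":0,"rz":0}
  ]
}}

```text
time: 2.33
position: [0.4546, -0.0138, 0.31]
tcp_rot: [0.11, 0.994, -0.0, 0.001]
contact_force: [0.0, 0.1, -0.6]
opening: -0.0
```

Request:
{"fn": "step_arm", "kwargs": {
  "series": [
    {"claw":0,"x":0,"y":0,"z":6,"rx":0,"ry":0,"rz":0},
    {"claw":0,"x":0,"y":0,"z":0,"rx":0,"ry":0,"rz":0}
  ]
}}

```text
time: 2.58
position: [0.4547, -0.0134, 0.3042]
tcp_rot: [0.109, 0.994, -0.0, 0.001]
contact_force: [-0.2, -0.6, 0.2]
opening: 0.0005
```

Request:
{"fn": "step_arm", "kwargs": {
  "series": [
    {"claw":0,"x":0,"y":0,"z":3,"rx":0,"ry":0,"rz":0},
    {"claw":0,"x":0,"y":0,"z":0,"rx":0,"ry":0,"rz":0}
  ]
}}

```text
time: 2.82
position: [0.4547, -0.0134, 0.3013]
tcp_rot: [0.109, 0.994, -0.0, 0.001]
contact_force: [-0.6, 0.5, 2.9]
opening: -0.0002
```

Request:
{"fn": "step_arm", "kwargs": {
  "series": [
    {"claw":0,"x":0,"y":-1,"z":3,"rx":0,"ry":0,"rz":0},
    {"claw":0,"x":0,"y":-1,"z":2,"rx":0,"ry":0,"rz":0},
    {"claw":0,"x":0,"y":0,"z":0,"rx":0,"ry":0,"rz":0}
  ]
}}

```text
time: 3.2
position: [0.4545, -0.0152, 0.2962]
tcp_rot: [0.109, 0.994, 0.0, 0.002]
contact_force: [-0.5, 1.8, 3.8]
opening: 0.0
```

Request:
{"fn": "step_arm", "kwargs": {
  "series": [
    {"claw":0,"x":0,"y":0,"z":0.7,"rx":0,"ry":0,"rz":0},
    {"claw":0,"x":0,"y":0,"z":0,"rx":0,"ry":0,"rz":0}
  ]
}}

```text
time: 3.45
position: [0.4544, -0.0152, 0.2955]
tcp_rot: [0.109, 0.994, 0.0, 0.002]
contact_force: [-0.3, 2.0, 3.8]
opening: 0.0001
```

Request:
{"fn": "step_arm", "kwargs": {
  "series": [
    {"claw":0,"x":3,"y":0,"z":0,"rx":0,"ry":0,"rz":0},
    {"claw":0,"x":2,"y":0,"z":0,"rx":0,"ry":0,"rz":0},
    {"claw":0,"x":1.5,"y":0,"z":0,"rx":0,"ry":0,"rz":0},
    {"claw":0,"x":0,"y":0,"z":0,"rx":0,"ry":0,"rz":0}
  ]
}}

```text
time: 3.95
position: [0.4485, -0.0141, 0.2958]
tcp_rot: [0.109, 0.994, 0.0, 0.004]
contact_force: [3.0, 0.6, 4.6]
opening: 0.0
```

Request:
{"fn": "step_arm", "kwargs": {
  "series": [
    {"claw":0,"x":2,"y":0,"z":0.3,"rx":0,"ry":0,"rz":0},
    {"claw":0,"x":2,"y":0,"z":0,"rx":0,"ry":0,"rz":0},
    {"claw":0,"x":0,"y":0,"z":0,"rx":0,"ry":0,"rz":0}
  ]
}}

```text
time: 4.32
position: [0.4446, -0.0132, 0.2956]
tcp_rot: [0.11, 0.994, 0.0, 0.004]
contact_force: [2.3, 0.5, 5.0]
opening: 0.0
```

Request:
{"fn": "step_arm", "kwargs": {
  "series": [
    {"claw":0,"x":3,"y":0,"z":0,"rx":0,"ry":0,"rz":0},
    {"claw":0,"x":3,"y":0,"z":0,"rx":0,"ry":0,"rz":0},
    {"claw":0,"x":3,"y":0,"z":0,"rx":0,"ry":0,"rz":0},
    {"claw":0,"x":3,"y":0,"z":0,"rx":0,"ry":0,"rz":0},
    {"claw":0,"x":3,"y":0,"z":0,"rx":0,"ry":0,"rz":0},
    {"claw":0,"x":3,"y":0,"z":0,"rx":0,"ry":0,"rz":0},
    {"claw":0,"x":0,"y":0,"z":0,"rx":0,"ry":0,"rz":0}
  ]
}}

```text
time: 5.2
position: [0.4259, -0.009, 0.2953]
tcp_rot: [0.11, 0.994, 0.0, 0.004]
contact_force: [1.2, -0.3, 1.0]
opening: 0.0002
```

```bash
python3 look.py d
```

```text
{'time': 5.2, 'position': [0.4259, -0.009, 0.2953], 'tcp_rot': [0.1096, 0.994, 0.0005, 0.004], 'contact_force': [1.1593, -0.2949, 1.0064]}
```

View pics/d.png

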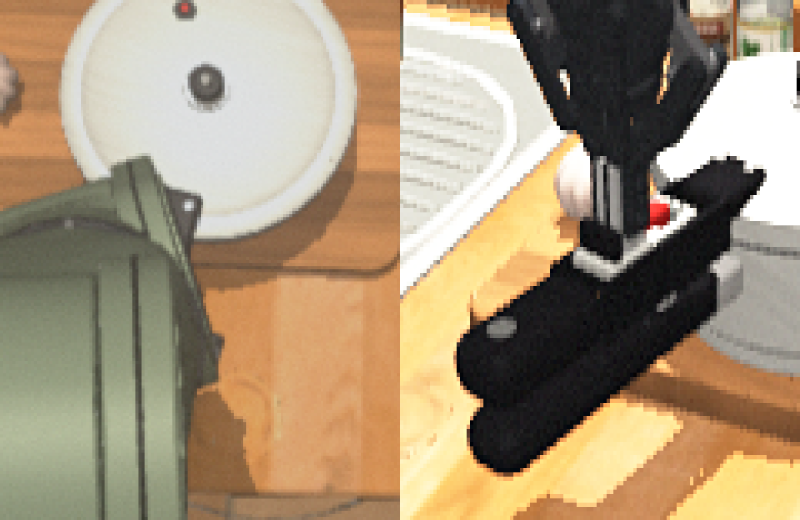

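The crop shows the fingertip pushing the tab. The latch has slid about 20 mm, the red button shows behind the finger at crop (660,213), and the cooker has not moved.

Request:
{"fn": "step_arm", "kwargs": {
  "series": [
    {"claw":0,"x":3,"y":0,"z":0,"rx":0,"ry":0,"rz":0},
    {"claw":0,"x":2,"y":0,"z":0,"rx":0,"ry":0,"rz":0},
    {"claw":0,"x":1.5,"y":0,"z":0,"rx":0,"ry":0,"rz":0},
    {"claw":0,"x":0,"y":0,"z":0,"rx":0,"ry":0,"rz":0}
  ]
}}

```text
time: 5.8
position: [0.4205, -0.0079, 0.2953]
tcp_rot: [0.11, 0.994, 0.001, 0.006]
contact_force: [0.8, -0.7, -1.0]
opening: 0.0
```

Request:
{"fn": "step_arm", "kwargs": {
  "series": [
    {"claw":0,"x":1.5,"y":0,"z":0,"rx":0,"ry":0,"rz":0},
    {"claw":0,"x":1,"y":0,"z":0,"rx":0,"ry":0,"rz":0},
    {"claw":0,"x":0,"y":0,"z":0,"rx":0,"ry":0,"rz":0}
  ]
}}

```text
time: 6.18
position: [0.4196, -0.0079, 0.2953]
tcp_rot: [0.111, 0.994, 0.001, 0.009]
contact_force: [1.3, -0.5, -1.8]
opening: -0.0003
```

```bash
python3 look.py e; python3 -c "
from cell import manip;import numpy as np
o=manip.get_obs();print(np.round(o['joint_pos'],3),np.round(o['contact_force'],2))"
```

```text
{'time': 6.175, 'position': [0.4196, -0.0079, 0.2953], 'tcp_rot': [0.1107, 0.9938, 0.0009, 0.0089], 'contact_force': [1.3024, -0.5429, -1.7673]}
[ 0.008  0.703 -0.113  2.161  0.279  0.274  1.002] [ 4.44 -1.99 -2.29]
```

View pics/e.png

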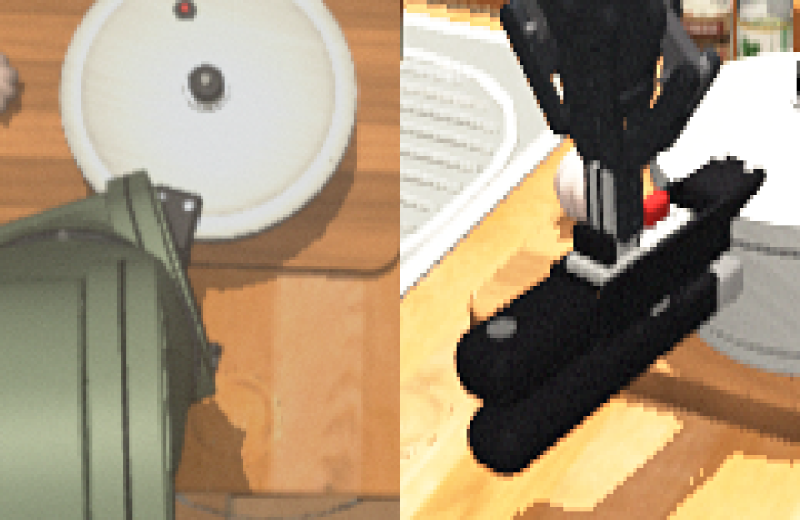

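The button now stands taller, at crop rows 190–228 where it was 203–225, so it has sprung up. I'll give one more gentle nudge to confirm the latch is at its stop.

Request:
{"fn": "step_arm", "kwargs": {
  "series": [
    {"claw":0,"x":1.5,"y":0,"z":0,"rx":0,"ry":0,"rz":0},
    {"claw":0,"x":1.5,"y":0,"z":0,"rx":0,"ry":0,"rz":0}
  ]
}}

```text
time: 6.52
position: [0.4183, -0.0076, 0.2955]
tcp_rot: [0.111, 0.994, 0.001, 0.012]
contact_force: [14.5, -5.7, -8.3]
opening: 0.0001
```

Request:
{"fn": "step_arm", "kwargs": {
  "series": [
    {"claw":0,"x":-3,"y":0,"z":0,"rx":0,"ry":0,"rz":0},
    {"claw":0,"x":-1,"y":0,"z":-10,"rx":0,"ry":0,"rz":0},
    {"claw":0,"x":0,"y":0,"z":-25,"rx":0,"ry":0,"rz":0},
    {"claw":0,"x":-5,"y":24,"z":0,"rx":0,"ry":0.02,"rz":0.015},
    {"claw":0,"x":-5,"y":24,"z":0,"rx":0,"ry":0,"rz":0},
    {"claw":0,"x":0,"y":0,"z":0,"rx":0,"ry":0,"rz":0}
  ]
}}

```text
time: 7.28
position: [0.4409, 0.0371, 0.3345]
tcp_rot: [0.119, 0.993, 0.002, -0.001]
contact_force: [-0.7, -0.0, -0.4]
opening: 0.0002
```

```bash
python3 look.py f
```

```text
{'time': 7.275, 'position': [0.4409, 0.0371, 0.3345], 'tcp_rot': [0.1188, 0.9929, 0.0023, -0.0006], 'contact_force': [-0.7101, -0.0386, -0.4264]}
```

View pics/f.png

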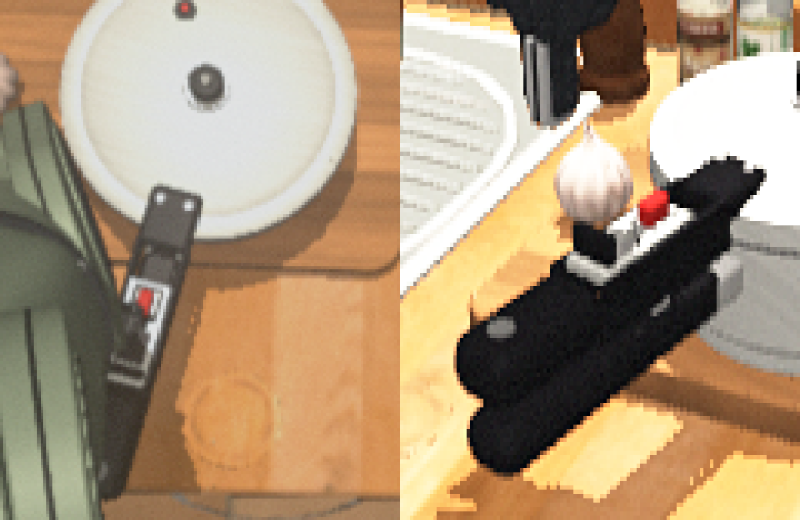

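The latch is open, with its tab against the outer stop and the button up at crop (655,208). The cooker hasn't moved and the finger stands left of the handle. Next I lower it beside the handle and push.

Request:
{"fn": "step_arm", "kwargs": {
  "series": [
    {"claw":0,"x":0,"y":0,"z":30,"rx":0,"ry":0,"rz":0},
    {"claw":0,"x":0,"y":0,"z":29,"rx":0,"ry":0,"rz":0},
    {"claw":0,"x":0,"y":0,"z":0,"rx":0,"ry":0,"rz":0},
    {"claw":0,"x":0,"y":-6,"z":0,"rx":0,"ry":0,"rz":0},
    {"claw":0,"x":0,"y":-6,"z":0,"rx":0,"ry":0,"rz":0},
    {"claw":0,"x":0,"y":0,"z":0,"rx":0,"ry":0,"rz":0}
  ]
}}

```text
time: 8.12
position: [0.4364, 0.0205, 0.2773]
tcp_rot: [0.122, 0.993, 0.002, -0.0]
contact_force: [0.7, 0.3, -0.5]
opening: -0.0001
```

Request:
{"fn": "step_arm", "kwargs": {
  "series": [
    {"claw":0,"x":0,"y":-4,"z":0,"rx":0,"ry":0,"rz":0},
    {"claw":0,"x":0,"y":-4,"z":0,"rx":0,"ry":0,"rz":0},
    {"claw":0,"x":0,"y":0,"z":0,"rx":0,"ry":0,"rz":0}
  ]
}}

```text
time: 8.5
position: [0.4343, 0.0123, 0.2778]
tcp_rot: [0.121, 0.993, 0.002, 0.0]
contact_force: [0.1, 0.0, 0.0]
opening: -0.0001
```

Request:
{"fn": "step_arm", "kwargs": {
  "series": [
    {"claw":0,"x":0,"y":-2,"z":1,"rx":0,"ry":0,"rz":0},
    {"claw":0,"x":0,"y":-2,"z":1,"rx":0,"ry":0,"rz":0},
    {"claw":0,"x":0,"y":0,"z":0,"rx":0,"ry":0,"rz":0}
  ]
}}

```text
time: 8.88
position: [0.4335, 0.0084, 0.2757]
tcp_rot: [0.121, 0.993, 0.002, 0.001]
contact_force: [0.6, 1.4, 0.1]
opening: -0.0001
```

Request:
{"fn": "step_arm", "kwargs": {
  "series": [
    {"claw":0,"x":1,"y":-5,"z":0,"rx":0,"ry":0,"rz":-0.03},
    {"claw":0,"x":1,"y":-5,"z":0,"rx":0,"ry":0,"rz":-0.03},
    {"claw":0,"x":1,"y":-5,"z":0,"rx":0,"ry":0,"rz":-0.03},
    {"claw":0,"x":0,"y":0,"z":0,"rx":0,"ry":0,"rz":0}
  ]
}}

```text
time: 9.38
position: [0.4272, -0.0068, 0.2756]
tcp_rot: [0.073, 0.997, 0.002, 0.001]
contact_force: [0.1, -0.3, -0.6]
opening: -0.0001
```

```bash
python3 look.py g
```

```text
{'time': 9.375, 'position': [0.4272, -0.0068, 0.2756], 'tcp_rot': [0.0731, 0.9973, 0.0019, 0.001], 'contact_force': [0.1389, -0.3082, -0.6051]}
```

View pics/g.png

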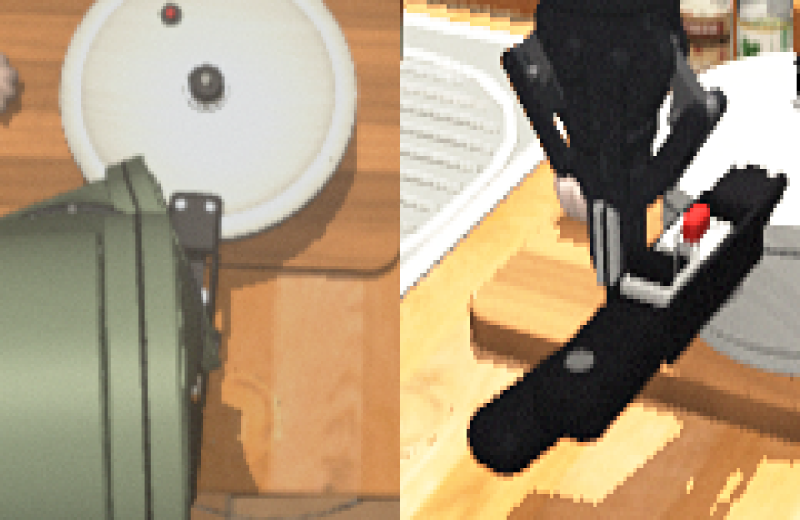

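The lid is turning: the upper handle has swung off the lower one, by about 0.15 rad. I'll continue.

Request:
{"fn": "step_arm", "kwargs": {
  "series": [
    {"claw":0,"x":1,"y":-6,"z":0,"rx":0,"ry":0,"rz":-0.034},
    {"claw":0,"x":1,"y":-6,"z":0,"rx":0,"ry":0,"rz":-0.034},
    {"claw":0,"x":1,"y":-6,"z":0,"rx":0,"ry":0,"rz":-0.034},
    {"claw":0,"x":1,"y":-6,"z":0,"rx":0,"ry":0,"rz":-0.034},
    {"claw":0,"x":1,"y":-6,"z":0,"rx":0,"ry":0,"rz":-0.034},
    {"claw":0,"x":1,"y":-6,"z":0,"rx":0,"ry":0,"rz":-0.034},
    {"claw":0,"x":1,"y":-6,"z":0,"rx":0,"ry":0,"rz":-0.034},
    {"claw":0,"x":1,"y":-6,"z":0,"rx":0,"ry":0,"rz":-0.034},
    {"claw":0,"x":0,"y":0,"z":0,"rx":0,"ry":0,"rz":0}
  ]
}}

```text
time: 10.6
position: [0.4177, -0.0576, 0.2754]
tcp_rot: [-0.072, 0.997, 0.002, 0.001]
contact_force: [-0.0, -0.4, 1.0]
opening: -0.0
```

Request:
{"fn": "step_arm", "kwargs": {
  "series": [
    {"claw":0,"x":0,"y":-6,"z":0,"rx":0,"ry":0,"rz":-0.034},
    {"claw":0,"x":0,"y":-6,"z":0,"rx":0,"ry":0,"rz":-0.034},
    {"claw":0,"x":0,"y":-6,"z":0,"rx":0,"ry":0,"rz":-0.034},
    {"claw":0,"x":0,"y":-6,"z":0,"rx":0,"ry":0,"rz":-0.034},
    {"claw":0,"x":0,"y":-6,"z":0,"rx":0,"ry":0,"rz":-0.034},
    {"claw":0,"x":0,"y":-6,"z":0,"rx":0,"ry":0,"rz":-0.034},
    {"claw":0,"x":0,"y":0,"z":0,"rx":0,"ry":0,"rz":0}
  ]
}}

```text
time: 11.48
position: [0.4256, -0.095, 0.275]
tcp_rot: [-0.181, 0.983, 0.002, -0.0]
contact_force: [-0.6, -0.5, -0.5]
opening: -0.0002
```

Request:
{"fn": "step_arm", "kwargs": {
  "series": [
    {"claw":0,"x":0,"y":-3,"z":0,"rx":0,"ry":0,"rz":0},
    {"claw":0,"x":0,"y":-2,"z":0,"rx":0,"ry":0,"rz":0},
    {"claw":0,"x":0,"y":0,"z":0,"rx":0,"ry":0,"rz":0}
  ]
}}

```text
time: 11.85
position: [0.4273, -0.0993, 0.2749]
tcp_rot: [-0.182, 0.983, 0.003, -0.001]
contact_force: [-1.5, 2.5, 1.9]
opening: -0.0001
```

Request:
{"fn": "step_arm", "kwargs": {
  "series": [
    {"claw":0,"x":0,"y":-1.5,"z":0,"rx":0,"ry":0,"rz":0},
    {"claw":0,"x":0,"y":-1.5,"z":0,"rx":0,"ry":0,"rz":0}
  ]
}}

```text
time: 12.1
position: [0.4282, -0.1016, 0.2749]
tcp_rot: [-0.183, 0.983, 0.003, -0.001]
contact_force: [-4.8, 5.2, 2.6]
opening: -0.0
```

Request:
{"fn": "step_arm", "kwargs": {
  "series": [
    {"claw":0,"x":0,"y":-1.5,"z":0,"rx":0,"ry":0,"rz":0},
    {"claw":0,"x":0,"y":-1,"z":0,"rx":0,"ry":0,"rz":0}
  ]
}}

```text
time: 12.35
position: [0.429, -0.1034, 0.2749]
tcp_rot: [-0.184, 0.983, 0.004, -0.001]
contact_force: [-4.1, 5.4, 4.2]
opening: -0.0001
```

Request:
{"fn": "step_arm", "kwargs": {
  "series": [
    {"claw":0,"x":0,"y":10,"z":0,"rx":0,"ry":0,"rz":0},
    {"claw":0,"x":0,"y":20,"z":0,"rx":0,"ry":0,"rz":0},
    {"claw":0,"x":0,"y":5,"z":-50,"rx":0,"ry":0,"rz":0},
    {"claw":0,"x":0,"y":50,"z":-30,"rx":0,"ry":0,"rz":0},
    {"claw":0,"x":0,"y":60,"z":0,"rx":0,"ry":0,"rz":0},
    {"claw":0,"x":0,"y":60,"z":0,"rx":0,"ry":0,"rz":0},
    {"claw":0,"x":0,"y":60,"z":0,"rx":0,"ry":0,"rz":0},
    {"claw":0,"x":0,"y":0,"z":0,"rx":0,"ry":0,"rz":0}
  ]
}}

```text
time: 13.35
position: [0.336, 0.1412, 0.3593]
tcp_rot: [-0.184, 0.983, 0.005, 0.003]
contact_force: [0.2, -0.6, -1.0]
opening: -0.0001
```

```bash
python3 look.py k; python3 - <<'E'
from h import *
img,K,T=load("top")
g=cv2.cvtColor(img,cv2.COLOR_RGB2HSV);m=((g[...,1]<70)&(g[...,2]>150)).astype(np.uint8);m[:, :225]=0;m[:,345:]=0;m[:155]=0;m[265:]=0
cs,_=cv2.findContours(m,0,1);c=max(cs,key=cv2.contourArea);e=cv2.fitEllipse(cv2.convexHull(c));print("ell",e,onz(K,T,*e[0],.111))
for s,c in red(img,(240,150,350,320)):
  p=onz(K,T,*c,.131 if c[1]>230 else .112);d=p[:2]-[.6015,-.052];print(s,p,np.hypot(*d),np.arctan2(*d[::-1])%6.283-2.906)
E
```

```text
{'time': 13.35, 'position': [0.336, 0.1412, 0.3593], 'tcp_rot': [-0.1837, 0.983, 0.0046, 0.0028], 'contact_force': [0.2214, -0.6326, -1.0202]}
ell ((287.7859802246094, 209.9552764892578), (94.51105499267578, 96.32832336425781), 73.23995971679688) [ 0.60257019 -0.0527938   0.111     ]
[316, 270, 6, 9, 30] [ 0.46566503 -0.12062028  0.131     ] 0.15218371097194086 0.7031855237214963
```

View pics/k.png

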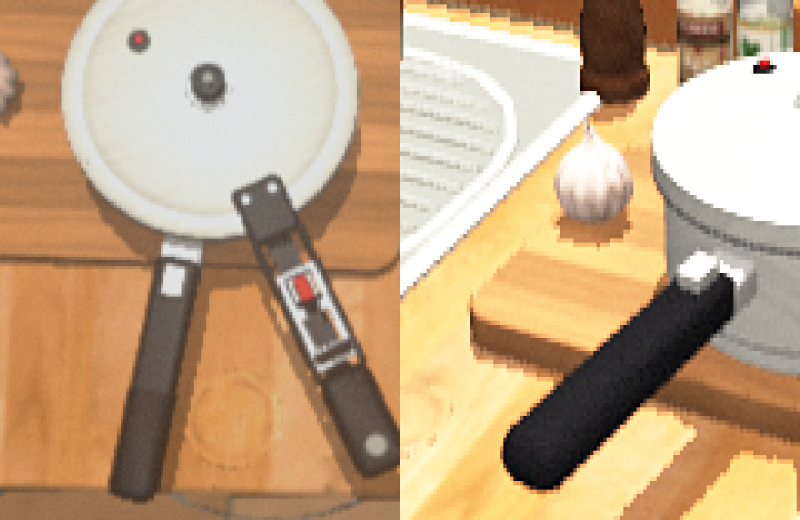

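```bash
python3 -c "
from cell import manip;print(manip.close_job())"
```

```text
the job is handed in; nothing more can be done
None
```

The lid lock is open and I handed the job in at about 13.4 s of the 45 s allowed. No verdict is reported.

- **How it was done:** With the fingers shut, I pressed the red button about 7–8 mm. I pushed the latch out by its tab for about 30 mm until it met its stop (about 15 N) and the button sprang up. Then I pushed the lid's handle round to the right from its left side, backed off and lifted the arm clear.
- **Last pictures:** The latch is out, the button is up, and the handle has swung clear of the lower one. The fitted centre of the pot moved about 1 mm, and the arm was clear of everything.
- **One disagreement:** The handle's direction changed by about 0.71 rad in world terms, but the lid's stop is at 0.62 rad. I take the extra to be a slight turn of the whole cooker on its board from my last push against the stop, which read about 7 N. The lower handle also looks slightly turned. I did not measure the lid's angle relative to the pot directly.

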